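Line up the quarter-turn wing and hold the buffer's cover shut

TASK

The cover of the bench buffer's drive box is sprung ajar. Turn its red quarter-turn wing until it lines up with the two white slot marks, then push the cover down flush on the box and finish while still holding it pressed shut (it springs open if you let go). Be gentle with the light parts: never grip the wing or push on the cover with more than about 30 N. Leave the can, the spool and the bar where they are.

Things in the scene. Friction and masses are not known exactly. Their poses are not given: they have to be found in the camera images.
- machine: Bench buffer, bolted down: blue open-topped drive box 230 (x) by 200 (y) by 100 mm high with a grey steel cover; origin under the box's centre at bench level; x points from the cover's free front edge to its hinge. While the wing is not lined up, a pin under the cover stops it at about 0.07 rad. Behind (x 115 to 270 mm) a motor and two wheels 140 mm across at y = +154, -152 mm, 145 mm high.
- cover (a joint): Opening of the cover, rad: 0 flush on the box (hard stop), 0.12 sprung up to its stop (start). A plate 226 by 204 by 4 mm, hinged along the box's rear edge (line along machine y at machine x = 112 mm, height 100 mm, at its underside). A spring opens it: at the press pad about 3 N downwards start it moving, about 5 N bring it flush.
- press_pad (a point): Centre of the top of a black rubber pad, 45 (x) by 50 (y) mm, 3 mm thick, on the cover near its front edge, right (machine -y) of the wing: 185 mm from the hinge line, 65 mm from the wing's axis. A good place to push. Moves with the cover; its axes are the cover's: x towards the hinge, z out of the cover.
- wing (a joint): Turn of the red wing about the cover's normal, rad, counter-clockwise from above positive: 0 = wing across the cover (along machine y); +1.57 or -1.57 = along machine x, lined up with slot and white marks (either will do). Stops at +-1.8. It turns with light friction (0.04 N m) and stays where it is left.
- wing_grip (a point): Grip point on the wing's axis, 26 mm above the cover's top face, 187 mm from the hinge line. The wing is an upright red blade 38 mm long, 9 mm thick, 4 to 34 mm above the cover, on a dark collar 30 mm across. Site y runs along the wing's length, x across its thickness, z along its axis. White marks on the cover before and behind the wing show the slot's direction.
- can: Yellow can, 52 mm across, 85 mm high, standing beside the box; origin under its centre. Leave alone.
- spool: Copper wire spool, 64 mm across, 40 mm high, standing beside the box; origin under its centre. Leave alone.
- bar: Reddish bar of polishing compound, 110 by 45 by 35 mm, long along its x, lying beside the box; origin under its centre. Leave alone.

How it is judged:
On the way, in this order (a step that is already met when the one before it is completed fails the run):
1. the wing is lined up with the slot (within 11 degrees) while the cover is still sprung up (angle between the y axis of wing_grip and the x axis of press_pad, either way round below 0.2 rad and value of joint cover above 0.075 rad), for 0.1 s.
2. the cover is pushed flush on the box with the wing lined up (angle between the y axis of wing_grip and the x axis of press_pad, either way round below 0.2 rad and value of joint cover below 0.02 rad), for 0.2 s.
At the end, for the whole second after the job is handed in: The cover is flush (open less than 0.02 rad), held down by the robot's fingers (more than 2 N on the cover or its wing), the wing still lined up with the slot marks within 0.2 rad; can, spool and bar within 20 mm of where they started (all of step 2 and contact force between the fingers and cover above 2 N and distance of each of can, spool, bar from where it was at the start of the episode below 0.02 m); the arm keeps its last pose, push and grip.
It fails at once if the wing is gripped with more than about 30 N by each finger (both together over 65 N), or the cover pushed with more than 35 N (contact force between the fingers and wing above 65 N or contact force between the arm and cover above 35 N or (contact force between the fingers and cover above 35 N and contact force between the fingers and wing below 1 N)).
It fails at once if a bystander is knocked away or tipped (distance of any of can, spool, bar from where it was at the start of the episode above 0.02 m or angle between any of can, spool's own z axis and vertical above 0.5 rad).
It also fails if it takes over 45 s, if anything falls off the work surface, if the arm or the gripper's body presses on something with over 40 N, if the wrist force passes 120 N, or if a joint passes its speed limit or range.

ROBOT

A 7-joint arm with a two-finger parallel gripper is mounted at the origin on the work surface. World frame = base frame: x ahead of the robot, y to its left, z up, the work surface at z = 0. Lengths are in m, angles in rad, forces in N, time in s.
With the tool pointing down it reaches from about 0.35 to 0.9 m from the base axis. Payload 19.9 kg.
Tool frame: the origin (TCP) lies between the finger pads; the fingertips stand 19 mm ahead of it and the grasp point (between the pads) is the TCP; z points along the fingers, y is the line along which they close (so a half turn about z gives the same grasp; the last joint's range is limited). The gripper opens to 94 mm and grips with 3 to 60 N. Pads are 16 mm wide; open, the fingers measure 119 mm over their backs; the gripper's body (75 mm by 177 mm) begins 78 mm behind the grasp point.
Start: joints at [1.145, 0.417, -0.01, 1.614, 0.005, 1.111, -0.053], TCP at [0.235, -0.579, 0.224] pointing down, gripper open.
Joint ranges: [-2.81, 2.81], [-0.39, 2.02], [-1.27, 1.25], [0.06, 2.57], [-1.19, 4.33], [0.19, 2], [-2.82, 2.82]. Speed limits (rad/s): [1.89, 1.89, 2.39, 2.39, 3.01, 3.01, 3.01].

INTERFACE

Orientations are given as a 3x3 rotation matrix whose columns are the frame's x, y, z axes.
In Python, from rig import robot gives the robot as it stands. Calls block until the motion is done:
- robot.move_ptp(position, orientation): joint-space move of the TCP to a pose.
- robot.move_linear(position, velocity=0.15, frame=None, threshold=None): straight line of the TCP; frame=None keeps the orientation; velocity is the mean speed in m/s. With threshold (N) it stops when the force on the tool has changed by that much, and returns True; else False.
- robot.goto_joints(angles): joint-space move.
- robot.gripper_to(opening): finger opening in m; the grip force is fixed at half the most; returns when the fingers have stopped.
- robot.pause(seconds).
- robot.ik(position, orientation): joint angles nearest the present ones, or None.
- robot.get_state(): the state.
- robot.grab_frame(name): name is "scene" or "top" or "wrist"; returns the picture (384x512x3 uint8, red, green, blue); there is no depth.
- robot.camera_info(name): a dict with "fx", "fy", "cx", "cy" (pixels), "dist" ([k1, k2, p1, p2, k3] as OpenCV has them; the pictures are not rectified), "rvec" (rotation vector, rad) and "tvec" (3), from world to camera coordinates, as OpenCV has them. Camera axes: x right, y down, z forward; pixel columns grow to the right and rows downward; lengths in m; the calibration is good to about 2 mm. A picture is of the moment at which its call begins: read the wrist's pose just before it. camera_info takes no time and is no camera call; for the wrist camera it gives the pose at the moment of the call.
A pose or a line that the arm cannot do raises robot.PlanningError and nothing moves.
- robot.sign_off(): hands the job in; it is judged then, once.
The state is a dict: "time": time; "qpos": joint angles; "joint_vel": joint speeds; "effort": joint torques, N m; "ee_pos": TCP position; "tool_rot": TCP orientation; "force": force on the tool from outside, world axes, zero at the start; "moment": the same for the moment, N m; "opening": finger opening in m; "grasp_force": force on a finger pad.
Only numpy, scipy, OpenCV 4.12 (cv2) and the standard library are available. Lean on these libraries where they do the work, as an engineer would, in place of code of your own. Each camera call takes 0.05 s, during which the arm holds its last target. There are 200 camera calls.

## Working session

There is one attempt and no reset: what is moved stays moved. The work goes in short steps, each a Python script; the robot and the scene stay as the last script left them, time stands still between calls to the robot, and variables do not carry over. Pictures are saved under pics/ and viewed, at most 10 in all, crops included, and the job is handed in when it is done.

```bash
mkdir -p pics; ls; python3 - <<'E'
from rig import robot
import cv2,numpy as np
for n in("scene","top"):
    im=robot.grab_frame(n); cv2.imwrite(f"pics/{n}0.png",im[:,:,::-1])
    c=robot.camera_info(n); R=cv2.Rodrigues(np.array(c["rvec"],float))[0]
    print(n,c,"cam pos",-R.T@np.array(c["tvec"]),"fwd",R[2])
E
```

```text
pics
scene {'fx': 375.6191372141509, 'fy': 375.6191372141509, 'cx': 255.8767500547898, 'cy': 183.98592200135198, 'dist': array([-0.0380418,  0.       ,  0.       ,  0.       ,  0.       ]), 'rvec': array([ 1.72043919,  1.99318966, -0.68198141]), 'tvec': array([ 0.10664147, -0.42961647,  1.50725169])} cam pos [1.26171655 0.08316204 0.93215116] fwd [-0.60326138 -0.09248847 -0.7921626 ]
top {'fx': 349.25753985601204, 'fy': 349.25753985601204, 'cx': 256.73297197113976, 'cy': 196.1438910312739, 'dist': array([-0.08591051,  0.        ,  0.        ,  0.        ,  0.        ]), 'rvec': array([ 2.18018305, -2.19182784,  0.10395037]), 'tvec': array([-0.04066963,  0.64489551,  0.99283357])} cam pos [ 0.56148485 -0.03031267  1.04263063] fwd [ 0.0815955  -0.01352819 -0.99657371]
```

View pics/top0.png

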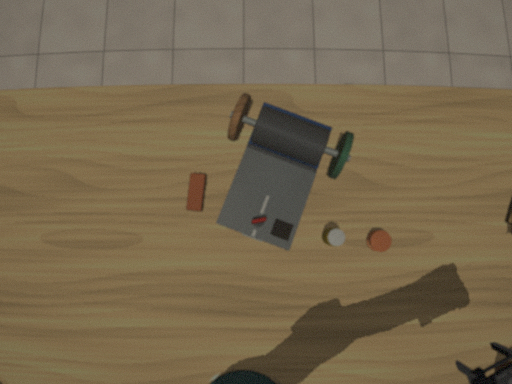

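View pics/scene0.png

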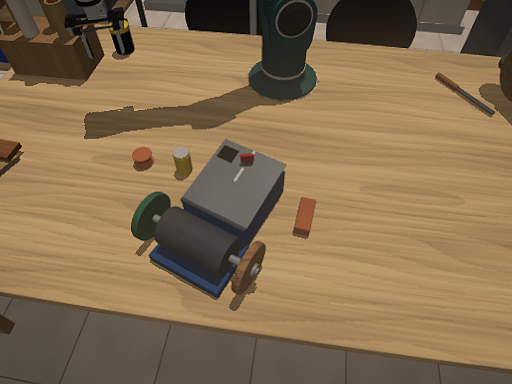

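The top view shows the machine with its hinge up and right: wing near (259,220), pad near (283,230), can (336,237), spool (379,240), bar (197,192). I'll enlarge both views for accurate points.

```bash
python3 - <<'E'
import cv2
t=cv2.imread("pics/top0.png")[140:260,205:345]; cv2.imwrite("pics/tc.png",cv2.resize(t,None,fx=5,fy=5,interpolation=cv2.INTER_CUBIC))
t=cv2.imread("pics/scene0.png")[130:240,175:305]; cv2.imwrite("pics/sc.png",cv2.resize(t,None,fx=5,fy=5,interpolation=cv2.INTER_CUBIC))
E
```

```text
(no output)
```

View pics/tc.png

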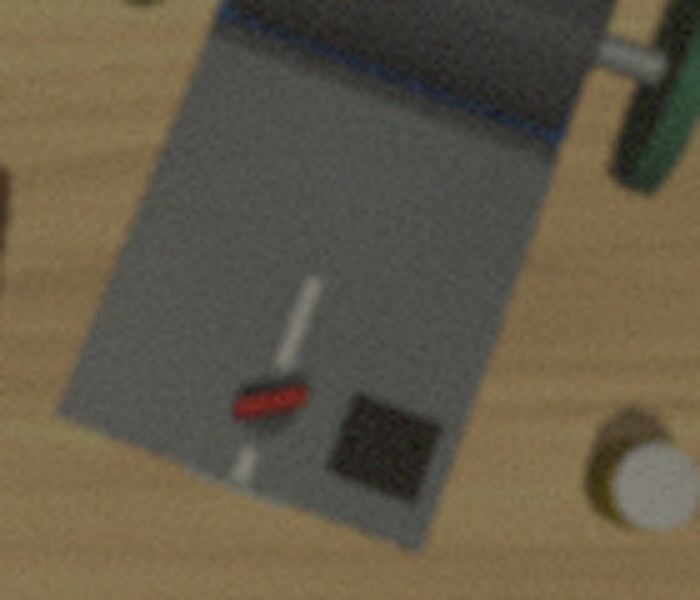

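View pics/sc.png

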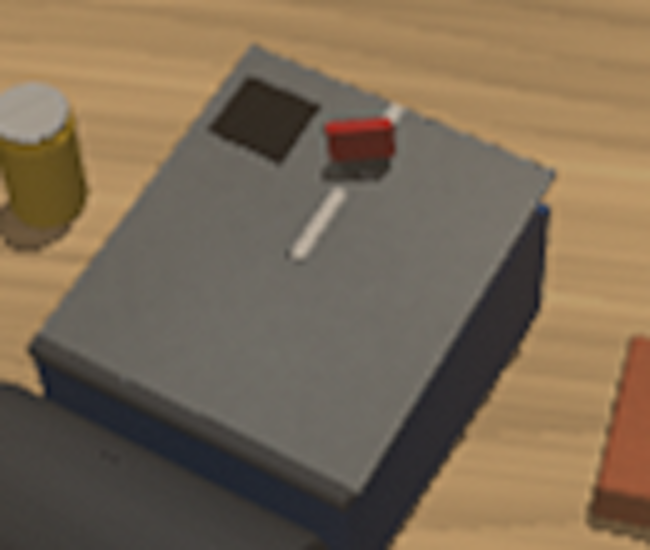

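The crops show the wing about 33° counter-clockwise from machine y, so it needs about +57°. I'll fit the pose from cover corners, pad corners and wing ends in both views.

```bash
cat > fit.py <<'E'
from rig import robot
import cv2,numpy as np
from scipy.optimize import least_squares
from scipy.spatial.transform import Rotation as Ro
T=lambda p:(np.array(p,float)+.5)/5-.5+[205,140]
S=lambda p:(np.array(p,float)+.5)/5-.5+[175,130]
def frame(p,cov=None):   # cover frame: origin on hinge line, z out of plate
    x,y,yaw=p[:3]; c=p[4] if cov is None else cov
    M=Ro.from_euler('z',yaw).as_matrix(); o=np.array([x,y,0])+M@[.112,0,.1]
    return o,M@Ro.from_euler('y',c).as_matrix()  # front (-x) goes up
def model(p):
    wy,w=p[3],p[5]; f=[(-.226,.102,.004),(-.226,-.102,.004)]
    pd=[(-.185+a*.0225,wy-.065+b*.025,.007) for a,b in((-1,-1),(-1,1),(1,1),(1,-1))]
    d=np.array([-np.sin(w),np.cos(w),0])*.019; g=np.array([-.187,wy,.038])
    o,C=frame(p); return np.array(f+pd+[g-d,g+d])@C.T+o
top=T([(60,412),(420,548),(416,502),(329,466),(357,394),(441,424),(305,393),(235,408)])
sc=S([(553,173),(255,45),(255,78),(320,105),(280,163),(210,128),(328,128),(393,123)])
def proj(n,P):
    c=robot.camera_info(n);K=np.array([[c["fx"],0,c["cx"]],[0,c["fy"],c["cy"]],[0,0,1]])
    return cv2.projectPoints(P,np.array(c["rvec"]),np.array(c["tvec"]),K,c["dist"])[0][:,0]
if __name__=="__main__":
    def res(p,full=True):
        P=model(p); return np.r_[(proj("top",P)-top).ravel(),(proj("scene",P)-sc).ravel(),(p[4]-.12)/.01]
    r=least_squares(res,[.6,-.05,-.35,-.0,.12,.55],loss='soft_l1')
    print(r.x.round(4)); print(res(r.x)[:-1].reshape(-1,2).round(1).tolist())
    np.save("p.npy",r.x); o,C=frame(r.x)
    print("wing_grip",o+C@[-.187,r.x[3],.030],"pad",o+C@[-.185,r.x[3]-.065,.007])
E
python3 fit.py
```

```text
[ 6.390e-01 -7.250e-02 -3.669e-01  5.000e-04  1.161e-01  5.709e-01]
[[-0.2, -0.7], [1.1, -0.2], [-0.1, 0.6], [-0.7, 1.0], [-0.4, -0.7], [0.6, 0.1], [0.5, -0.2], [-0.2, -0.1], [0.7, 0.5], [-1.1, 0.5], [-0.9, -0.8], [0.7, -0.1], [0.6, -0.3], [-0.1, 0.3], [-0.2, -0.3], [0.4, -0.4]]
wing_grip [ 0.57359583 -0.04680368  0.15146122] pad [ 0.54964831 -0.10723526  0.12838439]
```

The fit is good: residuals are 1.1 px or less, wing y is about 0, and the opening is 0.116 against the known 0.12. Next I'll check reachability of both half-turn grasp options.

```bash
cat > h.py <<'E'
from fit import *
p=np.load("p.npy"); o,C=frame(p); wy=p[3]
def tool(w,s):  # tool y across the wing, z into the cover
    y=s*(C@[np.cos(w),np.sin(w),0]); z=-C[:,2]; return np.c_[np.cross(y,z),y,z]
def at(h): return o+C@[-.187,wy,.004+h]
o0,C0=frame(p,0.)
def press(s): y=s*C0[:,0]; z=np.array([0,0,-1.]); return np.c_[np.cross(y,z),y,z]
pad0=o0+C0@[-.185,wy-.065,.007]
E
python3 - <<'E'
from h import *
for s in(1,-1):
    for w in(p[5],1.0,1.571,1.65): q=robot.ik(at(.026),tool(w,s)); print(s,round(w,2),None if q is None else np.round(q,3))
    q=robot.ik(pad0+[0,0,.019],press(s)); print("press",q)
print(pad0,robot.get_state()["time"])
E
```

```text
1 0.57 [ 0.512  0.547 -0.627  1.703  0.294  1.109 -0.003]
1 1.0 [ 0.572  0.571 -0.715  1.701  0.348  1.124  0.382]
1 1.57 [ 0.549  0.561 -0.681  1.702  0.326  1.118  0.971]
1 1.65 [ 0.551  0.562 -0.684  1.702  0.328  1.119  1.048]
press [ 0.53187643  0.46014156 -0.49664761  1.85662205  0.27513132  0.8928328
 -0.46227594]
-1 0.57 [-0.684  0.737  1.082  1.744 -0.689  1.229 -2.319]
-1 1.0 [ 0.16   0.474 -0.148  1.716  0.032  1.066 -2.501]
-1 1.57 [ 0.228  0.481 -0.237  1.713  0.078  1.07  -1.968]
-1 1.65 [ 0.236  0.482 -0.248  1.713  0.084  1.07  -1.894]
press [ 0.9362666   0.67566338 -1.08512916  1.84460332  0.68843543  1.05634485
  2.35029756]
[ 0.54772866 -0.10649762  0.107     ] 0.1
```

```bash
python3 - <<'E'
from h import *
s0=robot.get_state()
robot.move_ptp(at(.13),tool(p[5],1)); robot.gripper_to(.05)
robot.move_linear(at(.06),velocity=.1)
hit=robot.move_linear(at(.026),velocity=.03,threshold=6)
s=robot.get_state(); print(hit,s["ee_pos"],at(.026),s["force"],s["opening"],s["time"])
cv2.imwrite("pics/w1.png",robot.grab_frame("wrist")[:,:,::-1])
E
```

```text
False [ 0.57371117 -0.04681674  0.15162796] [ 0.57359583 -0.04680368  0.15146122] [-0.11421012 -0.28778751  0.19284505] 0.04999548910634879 5.325
```

View pics/w1.png

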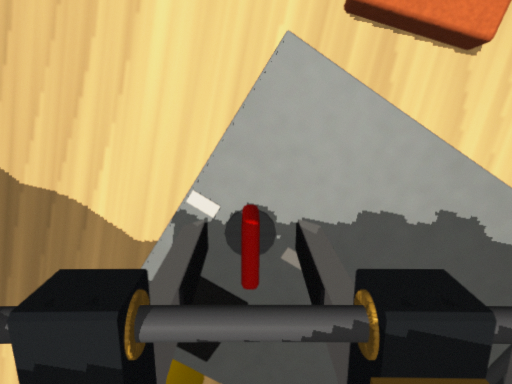

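The wrist view shows the red wing upright at (250,245), midway between the fingers (about 207 and 297) and parallel to them. I'll close loosely and turn with joint 7.

```bash
python3 - <<'E'
from h import *
robot.gripper_to(.011); s=robot.get_state(); print(s["opening"],s["grasp_force"],s["force"])
q=np.array(s["qpos"]); 
tot=1.571-p[5]+.05
for k in range(1,9):
    a=q.copy(); a[6]+=tot*k/8; robot.goto_joints(a); s=robot.get_state()
    print(s["opening"],s["grasp_force"],np.round(s["force"],1),np.round(s["moment"],2),np.round(np.array(s["ee_pos"])-at(.026),4))
print(s["time"])
robot.gripper_to(.045)
robot.move_linear(at(.10),velocity=.1)
cv2.imwrite("pics/w2.png",robot.grab_frame("wrist")[:,:,::-1]); print(robot.get_state()["time"])
E
```

```text
0.011020896713537485 0.0 [ 0.25886186  0.4127307  -0.1724308 ]
0.010969268682580087 1.389638767868746 [-2.3  0.2  1.7] [ 0.13  0.48 -0.07] [-0.0002  0.0001 -0.    ]
0.010934324874351427 1.882467259420082 [-3.5  1.4  2.5] [ 0.21  0.86 -0.01] [-0.0003  0.0001 -0.0001]
0.011127112986735159 1.7823914322070777 [-4.   0.5  1.9] [ 0.12  0.84 -0.02] [-0.0002 -0.     -0.0001]
0.011173293615735835 1.7484509060159326 [-3.9 -0.6  1.8] [-0.03  0.85 -0.03] [-0.0001 -0.0001 -0.0001]
0.011141405963043905 1.7476832633838058 [-4.8 -0.6  0.1] [-0.18  0.81  0.02] [-0.0001 -0.0001 -0.0001]
0.011174076804269906 1.7440436943434179 [-3.9 -0.5 -0.6] [-0.33  0.74  0.08] [-0.     -0.0002 -0.0001]
0.010988552981440669 1.7705138912424445 [-4.2 -1.5 -1.6] [-0.42  0.64  0.06] [-0.     -0.0002 -0.0001]
0.011124449806284789 1.7801349994260818 [-3.7 -2.6 -0.7] [-0.53  0.58  0.03] [ 0.     -0.0002 -0.0001]
8.2083
9.85
```

View pics/w2.png

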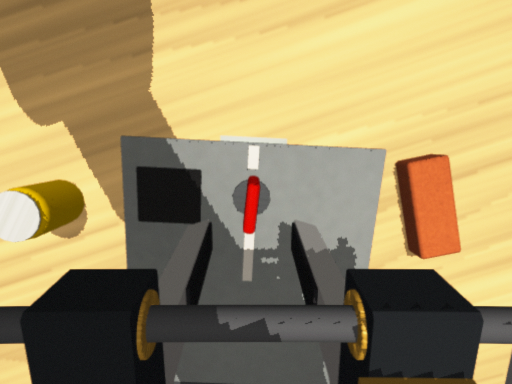

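The wing (253,180)–(249,232) is collinear with the white marks (254,157)–(247,280), and the cover is still up. Now I'll press on the pad.

```bash
python3 - <<'E'
from h import *
t=pad0+[0,0,.019]
robot.move_ptp(t+[0,0,.08],press(1)); robot.gripper_to(0.0)
robot.move_linear(t+[0,0,.035],velocity=.08); robot.pause(.3)
f0=np.array(robot.get_state()["force"]); print(f0)
hit=robot.move_linear(t-[0,0,.008],velocity=.012,threshold=12)
robot.pause(.5); s=robot.get_state()
print(hit,np.array(s["ee_pos"])-t,np.array(s["force"])-f0,s["opening"],s["time"])
for n in("top","scene"): cv2.imwrite(f"pics/{n}1.png",robot.grab_frame(n)[:,:,::-1])
robot.pause(.5); print(np.array(robot.get_state()["force"])-f0)
im=cv2.imread("pics/scene1.png")[110:240,125:325]; cv2.imwrite("pics/sc1.png",cv2.resize(im,None,fx=4,fy=4,interpolation=cv2.INTER_CUBIC))
E
```

```text
[0.6228822  0.40529032 0.53462724]
True [-5.30656360e-05  4.79090216e-05  9.03234656e-06] [-3.19952182  0.13337707 10.63232644] 0.0007141996966749589 16.0583
[-3.89462582  0.07557091 10.25276531]
```

View pics/sc1.png

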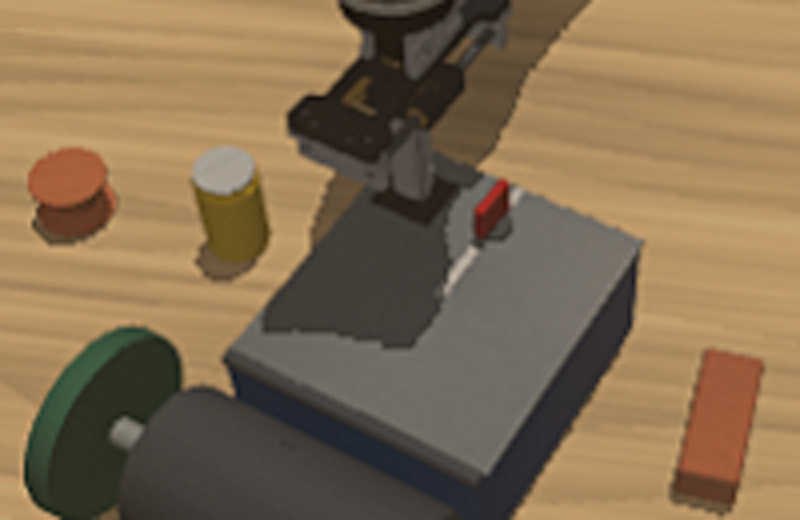

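The picture shows the fingertips on the pad at about (410,200), the cover's free corner (640,240) closed on the box with no gap, the wing in line with the marks, and the can, spool and bar upright and apparently unmoved. The tool height is within 0.1 mm of the predicted flush height and it holds steady at about 10 N, so I'm handing in.

```bash
python3 -c "
from rig import robot
print(robot.sign_off())"
```

```text
the job is handed in; nothing more can be done
None
```

I lined the wing up with the slot marks, pushed the cover down flush and handed the job in with it held at about 10 N; the last picture shows the can, spool and bar apparently where they started, and no verdict came back.

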